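# Shift the practice gear lever from second to third

### The arm

A 6-joint arm with a two-finger parallel gripper is mounted at the origin on the work surface. World frame = base frame: x ahead of the robot, y to its left, z up, the work surface at z = 0. Lengths are in m, angles in rad, forces in N, time in s.
With the tool pointing down it reaches from about 0.375 to 0.9 m from the base axis. Payload 3.1 kg.
Tool frame: the origin (TCP) lies between the finger pads; the fingertips stand 8 mm ahead of it and the grasp point (between the pads) lies 11 mm behind it; z points along the fingers, y is the line along which they close (so a half turn about z gives the same grasp; the last joint's range is limited). The gripper opens to 87 mm and grips with 3 to 60 N. Pads are 19 mm wide; open, the fingers measure 117 mm over their backs; the gripper's body (75 mm by 190 mm) begins 51 mm behind the grasp point.
Start: joints at [1.065, 0.527, 1.433, -0, 1.181, -0.178], TCP at [0.201, 0.592, 0.231] pointing down, gripper open.
Joint ranges: [-3.08, 3.08], [-0.75, 2.2], [0.22, 2.44], [-1.43, 4.57], [0, 2.65], [-2.85, 2.85]. Speed limits (rad/s): [2.79, 2.79, 3.14, 3.14, 3.14, 3.14].

### API

Orientations are given as a unit quaternion [x, y, z, w].
In Python, from rig import robot, vision, job gives the robot as it stands.
- The arm moves only by the shell command python3 -m handwheel 'ROWS' [OPENING] [FORCE]. ROWS is JSON, a list of rows, each a list of 4 numbers: the shift along the tool's x, y, z as a fraction of full scale, then the turn about the tool's z as a fraction of full scale. A call has 1 to 20 rows; each row is the pose to reach, as a shift and turn from the pose commanded when the call began, along the tool's axes at that moment, turning the shorter way round; what a row does not reach only later rows make up. Full scale, the value 1, is 300 mm for a shift and 2 pi rad for a turn. A row lasts 1/12 s, in which the tool goes at most 41.7 mm and 7.16 degrees, less where a joint would pass 70% of its speed; a pose out of reach is approached as far as the arm can. A call with a number of a shift or a turn outside -1 to 1 is refused whole. A call with a gripper value outside its range is refused whole. OPENING is the opening in per cent of the stroke, from 0 (shut) to 100 (fully open), set as the call begins (- or left out, the last holds). The fingers move at their own pace and stop on an object; FORCE is the grip in N (left out, the last holds). Time passes only in rows, so rows that repeat a pose let the fingers close. It gives the time, the measured TCP pose, the force, the opening and the grip force at its end, in the units of the state.
- robot.get_obs(): the state, without advancing time (a new reading comes with each control period).
- vision.camera(name): name is "side" or "top" or "wrist"; returns a dict with "frame" (384x512x3 uint8, red, green, blue), "K" (3x3 intrinsics, pixels), "cam_to_world" (4x4, takes a point from camera to world coordinates); the wrist camera has in their place "hand_eye" (4x4, takes a point from camera to tool coordinates, whose origin is the TCP and whose axes are the flange's). Camera axes: x right, y down, z forward; pixel columns grow to the right and rows downward; lengths in m; the calibration is good to about 2 mm. A picture is of the moment at which its call begins: read the wrist's pose just before it. There is no depth.
- job.hand_in(): hands the job in; it is judged then, once.
Trained networks look in the newest picture that a camera, given by its name, has taken for a name from the list of things; names that differ only in an ending like _2 or _b are one class to them, and where a whole thing is asked for, a point or a joint stands for the part that bears it (a point fixed in the world has none). Each returns a list of dicts, best first, with "conf" (0 to 1); they miss things now and then, are a little off and sometimes report something else, mostly with a low value. They report only what shows in the picture. A call takes as long as a camera call.
- vision.look_for(camera, label): "point" ([row, column] in pixels, amid what is visible of it).
- vision.outline_of(camera, label): "mask" (384x512 bool, what is visible of it) and "point" ([row, column] in pixels, amid what is visible of it).
The state is a dict: "time": time; "q": joint angles; "joint_velocities": joint speeds; "joint_torque": joint torques, N m; "position": TCP position; "tool_rot": TCP orientation; "ft_force": force on the tool from outside, world axes, zero at the start; "moment": the same for the moment, N m; "grip_width": finger opening in m; "grip_force": force on a finger pad.
Only numpy, scipy, OpenCV 4.12 (cv2) and the standard library are available. Lean on these libraries where they do the work, as an engineer would, in place of code of your own. Each camera call takes 0.05 s, during which the arm holds its last target. There are 200 camera calls.

### The job

The gear lever of the driving-practice shifter was left in second; put it in third, fully home: push it out of second into neutral, across to the middle of the gate and away from you to the end of the slot, without letting it slip into any other gear on the way. Nudge the knob along with your fingertips or the outside of your fingers, without gripping or forcing it, and take your hand away afterwards. Leave the bottle, glue and jar around it where they stand.

Things in the scene. Friction and masses are not known exactly. Their poses are not given: they have to be found in the camera images.
- shifter: H-pattern gear shifter, fixed to the table. Origin: centre of the underside, on the table; x points to the far row of gears, away from the driver, y to the driver's left, z up. Steel base plate 210 x 200 x 8 mm (x, y, z) carrying a grey housing 150 x 150 mm, topped 120 mm above the table by an aluminium gate plate
- gate_center (a point): middle of the gate, at the top of the plate. Usual five-speed pattern: three slots along shifter x, 13 mm wide, 22 mm apart, joined at mid-length by a neutral lane along y, 15 mm wide. Far ends, left to right: first, third, fifth; near ends: second, fourth, reverse. The shaft changes slots only along the lane, held by four 9 mm teeth with round noses
- third_end (a point): where the middle of the shaft crosses the gate plate's top when third is fully home: far end of the middle slot, 24 mm from the middle of the gate along shifter x
- gear_lever: the lever: steel shaft 10 mm thick (12 mm above the plate), round black knob on top. Origin: its pivot, in the housing 30 mm above the table, about which it tilts both ways; z runs up the shaft, knob centre at 200 mm, gate plate at about 88 mm. No springs or clicks: friction holds it where it is left; about 5 N at the knob moves it along a slot, 3 N along the neutral lane. Cannot be lifted
- knob_center (a point): centre of the 46 mm round knob: 230 mm above the table with the lever upright, 217 to 224 mm in a gear. In second it stands about 51 mm nearer and 47 mm further left than the middle of the gate; in third 52 mm beyond the middle
- gear_swing (a joint): fore-and-aft tilt of the lever, rad, positive away from the driver (shifter +x): 0 in the middle of the neutral lane (the shaft passes the teeth within about 0.03 of 0), +0.262 at the far ends of the slots (third fully home), -0.262 at the near ends (second). Starts within 0.03 of the near end. Knob offset along shifter x: 200 mm x sin of this
- side_swing (a joint): sideways tilt of the lever, rad, positive to the driver's left (shifter +y): +0.246 in the left slot (first, second; stops at 0.262), 0 in the middle slot (third, fourth), -0.246 in the right slot (fifth, reverse); about 0.017 of play either way in a slot. Starts in the left slot. Knob offset along shifter y: about 200 mm x sin of this
- drink_bottle: bystander: dark green drink bottle, 68 mm diameter, 210 mm tall, loose; origin at the centre of its base
- glue_bottle: bystander: small white and mauve glue bottle, 33 mm diameter, 106 mm tall, loose; origin at the centre of its base
- snack_jar: bystander: round jar with a pink lid, 94 mm diameter, 109 mm tall, loose; origin at the centre of its base

How it is judged:
By the outcome, as a careful person would: the job done as asked, in the order asked, and still so for the second after the job is handed in, with the robot touching nothing.
It also fails if it takes over 61 s, if anything falls off the work surface, if the arm or the gripper's body presses on something with over 40 N, if the wrist force passes 120 N, or if a joint passes its speed limit or range.

## Working session

There is one attempt and no reset: what is moved stays moved. The work goes in short steps, Python scripts to look and compute and a shell command to move; the robot and the scene stay as the last step left them, time stands still between calls to the robot, and variables do not carry over. Pictures are saved under pics/ and viewed, at most 10 in all, crops included, and the job is handed in when it is done.

```bash
mkdir -p pics; ls; cat > h.py <<'E'
import numpy as np, cv2
from rig import robot, vision, job
def ray(c,p):
    K=np.array(c["K"]);T=np.array(c["cam_to_world"])
    d=T[:3,:3]@np.linalg.solve(K,[p[1],p[0],1.0]);return T[:3,3],d/np.linalg.norm(d)
def tri(a,b):
    A=[];B=[]
    M=np.zeros((3,3));v=np.zeros(3)
    for o,d in(a,b):
        P=np.eye(3)-np.outer(d,d);M+=P;v+=P@o
    x=np.linalg.solve(M,v);return x,[np.linalg.norm((np.eye(3)-np.outer(d,d))@(x-o)) for o,d in(a,b)]
def atz(r,z): o,d=r;return o+d*(z-o[2])/d[2]
E
python3 - <<'E'
from h import *
s=robot.get_obs();print(s["position"],s["tool_rot"],s["time"],s["grip_width"])
cs={}
for n in("side","top"):
    c=cs[n]=vision.camera(n);cv2.imwrite(f"pics/{n}0.png",c["frame"][:,:,::-1])
    print(n,np.round(c["cam_to_world"],3).tolist())
rs={}
for l in["shifter","gate_center","third_end","gear_lever","knob_center","drink_bottle","glue_bottle","snack_jar"]:
    for n in cs:
        r=vision.look_for(n,l)
        for k in r[:2]: print(l,n,np.round(k["point"],1),round(k["conf"],2))
        if r: rs[l,n]=ray(cs[n],r[0]["point"])
    if (l,"side") in rs and (l,"top") in rs: print(l,tri(rs[l,"side"],rs[l,"top"]))
E
```

```text
pics
[0.2002495  0.59129009 0.22957296] [ 1.62673719e-01  9.86679315e-01 -1.03105037e-03 -3.58179656e-04] 0.0 0.08730314359582171
side [[0.377, -0.615, 0.693, -0.151], [-0.926, -0.242, 0.288, -0.261], [-0.01, -0.75, -0.661, 0.909], [0.0, 0.0, 0.0, 1.0]]
top [[-0.109, -0.973, 0.203, 0.387], [-0.994, 0.107, -0.019, 0.073], [-0.003, -0.204, -0.979, 1.184], [0.0, 0.0, 0.0, 1.0]]
shifter side [265.  304.2] 0.69
shifter top [212.1 316.9] 0.88
shifter (array([ 0.51929796, -0.1267714 ,  0.03726984]), [np.float64(0.0020360612499865983), np.float64(0.002036061249986598)])
gate_center side [264.5 308.1] 0.85
gate_center top [208.2 319.7] 0.8
gate_center (array([ 0.5302914 , -0.13662115,  0.03142513]), [np.float64(0.00043822110161606667), np.float64(0.0004382211016161446)])
third_end side [265.2 303.6] 0.62
third_end top [212.5 319.3] 0.88
third_end (array([ 0.51487795, -0.12947728,  0.04412585]), [np.float64(0.0014760222689289817), np.float64(0.001476022268929033)])
gear_lever side [220.6 288.9] 0.67
gear_lever top [215.8 309.6] 0.5
gear_lever (array([ 0.49288546, -0.07899894,  0.21635549]), [n
[... 247 characters left out ...]
4(0.0018556035731222993), np.float64(0.0018556035731222777)])
drink_bottle side [214.1 230.2] 0.75
drink_bottle top [202.9 240.8] 0.98
drink_bottle (array([0.55935513, 0.10368739, 0.11048064]), [np.float64(0.0018751619224733746), np.float64(0.0018751619224733726)])
glue_bottle side [204.3 307.8] 0.87
glue_bottle side [287.1 383.7] 0.53
glue_bottle top [139.9 293.8] 0.58
glue_bottle (array([ 0.75035269, -0.07756699,  0.04416145]), [np.float64(0.006561773454698256), np.float64(0.006561773454698166)])
snack_jar side [284.3 381.7] 0.58
snack_jar top [203.8 384.9] 0.77
snack_jar (array([ 0.51895794, -0.32998945,  0.05712895]), [np.float64(0.0006727345410030434), np.float64(0.000672734541003197)])
```

```bash
python3 - <<'E'
import cv2
a=cv2.imread("pics/side0.png")[150:330,190:420];b=cv2.imread("pics/top0.png")[110:280,220:420]
b=cv2.resize(b,(800,680),interpolation=cv2.INTER_CUBIC)[:600];a=cv2.resize(a,(760,595),interpolation=cv2.INTER_CUBIC)
cv2.imwrite("pics/sc.png",a);cv2.imwrite("pics/tc.png",b)
E
```

```text
(no output)
```

View pics/sc.png

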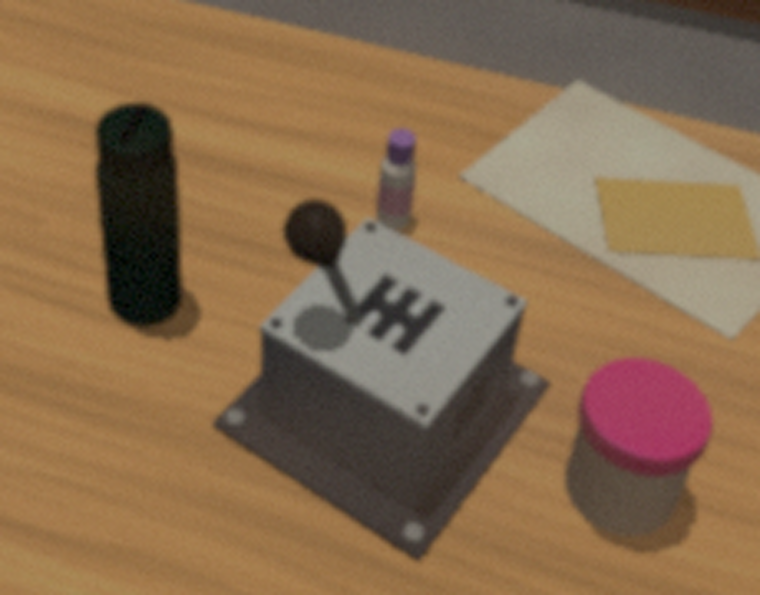

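View pics/tc.png

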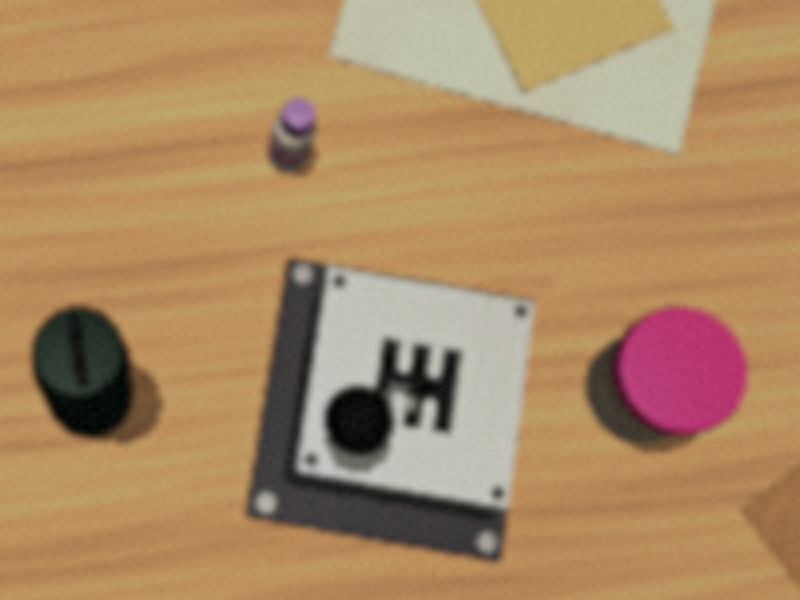

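```bash
cat >> h.py <<'E'
def knob(n,z=None):
    c=vision.camera(n);m=vision.outline_of(n,"knob_center")
    return c,m
E
python3 - <<'E'
from h import *
c=vision.camera("top")
P=np.array([atz(ray(c,(110+y/4,220+x/4)),.12) for x,y in[(338,281),(521,311),(497,492),(311,460)]])
C=P.mean(0);f=P[0]-P[3]+P[1]-P[2];l=P[0]-P[1]+P[3]-P[2]
yaw=np.arctan2(f[1],f[0]);yl=np.arctan2(-l[0],l[1]);print(C,yaw,yl,np.linalg.norm(f)/2,np.linalg.norm(l)/2)
w=(yaw+yl)/2;R=np.array([[np.cos(w),-np.sin(w)],[np.sin(w),np.cos(w)]])
# side check
cs=vision.camera("side")
Q=np.array([atz(ray(cs,(150+y*180/595,190+x*230/760)),.12) for x,y in[(371,228),(511,301),(423,410),(276,323)]])
print(Q.mean(0),np.round(Q-P,4).tolist())
for cc,x,y in((c,110+418/4,220+358/4),(cs,150+232*180/595,190+315*230/760)):
    k=atz(ray(cc,(x,y)),.218);print("knob",k,R.T@(k-C)[:2])
for n,cc in(("top",c),("side",cs)):
    m=vision.outline_of(n,"gear_lever");print(n,m[0]["conf"],m[0]["mask"].sum(),m[0]["point"])
E
```

```text
[ 0.52333261 -0.13362753  0.12      ] -0.2841069772097328 -0.27829011799831294 0.13153431395825105 0.13255747280251173
[ 0.52473645 -0.13488475  0.12      ] [[0.0009, -0.0031, -0.0], [0.0013, -0.0002, -0.0], [0.0013, -0.0009, -0.0], [0.0021, -0.0009, 0.0]]
knob [ 0.49352863 -0.07387374  0.218     ] [-0.0452155   0.04913605]
knob [ 0.49288849 -0.07570273  0.218     ] [-0.04532294  0.04720125]
top 0.82 212 [217.3, 310.3]
side 0.76 420 [222.8, 287.7]
```

```bash
cat >> h.py <<'E'
from scipy.spatial.transform import Rotation as Ro
C=np.array([.524,-.134]);W=-.281;R2=np.array([[np.cos(W),-np.sin(W)],[np.sin(W),np.cos(W)]])
def loc(p): return R2.T@(np.array(p)[:2]-C)
def where():
    s=robot.get_obs();p=s["position"];r=Ro.from_quat(s["tool_rot"])
    tx=r.apply([1,0,0]);e=np.arctan2(tx[1],tx[0])-(np.pi+W);e=(e+np.pi)%(2*np.pi)-np.pi
    print("t",round(s["time"],2),"local mm",np.round(loc(p)*1e3,1),"z",round(p[2]*1e3,1),"turn",round(e/2/np.pi,4),"F",np.round(s["ft_force"],1))
    return p,r
def to(w,fr=None):
    p,r=where() if fr is None else fr
    print(np.round(r.inv().apply(np.array(w)-p)/.3,4))
def L(x,y,z): return np.r_[C+R2@np.array([x,y])/1e3,z/1e3]
def seeknob():
    for n in("top","side"):
        c=vision.camera(n);m=vision.outline_of(n,"knob_center")+vision.outline_of(n,"gear_lever")
        # dark ball: blurred-darkness circle of the mask's upper part
        g=cv2.GaussianBlur(c["frame"],(3,3),0).max(2)
        for k in m[:2]:
            a=(k["mask"]&(g<60)).astype(np.uint8)
            a=cv2.morphologyEx(a,cv2.MORPH_OPEN,cv2.getStructuringElement(cv2.MORPH_ELLIPSE,(7,7)))
            if a.sum()<20: continue
            (x,y),rad=cv2.minEnclosingCircle(cv2.findNonZero(a))
            q=[np.round(loc(atz(ray(c,(y,x)),z))*1e3,1).tolist() for z in(.219,.229)]
            print(n,round(k["conf"],2),"px",round(y,1),round(x,1),"r",round(rad,1),"local z219/229",q)
E
python3 - <<'E'
from h import *
p,r=where();to([.40,.30,.30],(p,r))
to(L(-110,48,300)-np.array([.40,.30,.30])+p,(p,r)); seeknob()
E
```

```text
t 1.1 local mm [-512.1  607.8] z 230.5 turn -0.0073 F [ 0.7  0.3 -0.3]
[-0.9419 -0.7083 -0.2315]
[-0.4822 -1.0944 -0.    ]
top 0.55 px 214.9 309.5 r 8.1 local z219/229 [[-47.1, 49.3], [-48.6, 50.4]]
side 0.76 px 221.0 285.5 r 9.3 local z219/229 [[-48.8, 45.0], [-57.0, 39.9]]
side 0.75 px 221.0 285.5 r 9.3 local z219/229 [[-48.8, 45.0], [-57.0, 39.9]]
```

```bash
python3 -m handwheel '[[-0.3,-0.1,-0.23,-0.0073],[-0.3,-0.1,-0.23,-0.0073],[-0.3,-0.1,-0.23,-0.0073],[-0.94,-0.71,-0.23,-0.0073],[-0.94,-0.71,-0.23,-0.0073],[-0.94,-0.71,-0.23,-0.0073],[-0.94,-0.71,-0.23,-0.0073],[-0.94,-0.71,-0.23,-0.0073],[-0.94,-0.71,-0.23,-0.0073],[-0.94,-0.71,-0.23,-0.0073],[-0.94,-0.71,-0.23,-0.0073],[-0.94,-0.71,-0.23,-0.0073],[-0.94,-0.71,-0.23,-0.0073]]' 0; python3 -c "
from h import *
to(L(-110,48,300))"
```

```text
time: 2.48
position: [0.399, 0.3003, 0.2996]
tool_rot: [0.14, 0.99, 0.0, -0.0]
ft_force: [0.7, -0.3, -0.5]
grip_width: 0.0086
grip_force: 0.0
t 2.48 local mm [-240.6  382.6] z 299.6 turn 0.0 F [ 0.7 -0.3 -0.5]
[-0.435  -1.1154 -0.0021]
```

```bash
python3 -m handwheel '[[-0.43,-1,0,0],[-0.43,-1,0,0],[-0.43,-1,0,0],[-0.43,-1,0,0],[-0.43,-1,0,0],[-0.43,-1,0,0],[-0.43,-1,0,0],[-0.43,-1,0,0],[-0.43,-1,0,0],[-0.43,-1,0,0]]'; python3 -c "
from h import *
to(L(-110,48,212))"
```

```text
time: 3.32
position: [0.4406, -0.0246, 0.2995]
tool_rot: [0.141, 0.99, 0.0, 0.0]
ft_force: [0.8, 0.4, -0.8]
grip_width: 0.0004
grip_force: 0.0
t 3.32 local mm [-110.5   82. ] z 299.5 turn -0.0003 F [ 0.8  0.4 -0.8]
[-0.0019 -0.1136  0.2916]
```

```bash
python3 -m handwheel '[[0,-0.114,0,0],[0,-0.114,0.29,0],[0,-0.114,0.29,0],[0,-0.114,0.29,0],[0,-0.114,0.29,0]]'; python3 -c "
from h import *
to(L(-85,48,212))
c=vision.camera('wrist');cv2.imwrite('pics/w1.png',c['frame'][:,:,::-1])
c=vision.camera('side');cv2.imwrite('pics/s1.png',cv2.resize(c['frame'][120:300,190:420,::-1],(690,540),interpolation=2))"
```

```text
time: 3.73
position: [0.4287, -0.0545, 0.211]
tool_rot: [0.139, 0.99, 0.001, -0.003]
ft_force: [-0.0, 0.8, 0.4]
grip_width: 0.0005
grip_force: 0.0
t 3.73 local mm [-113.6   49.9] z 211.0 turn 0.0005 F [-0.   0.8  0.4]
[-0.0953 -0.0068 -0.0041]
```

View pics/s1.png

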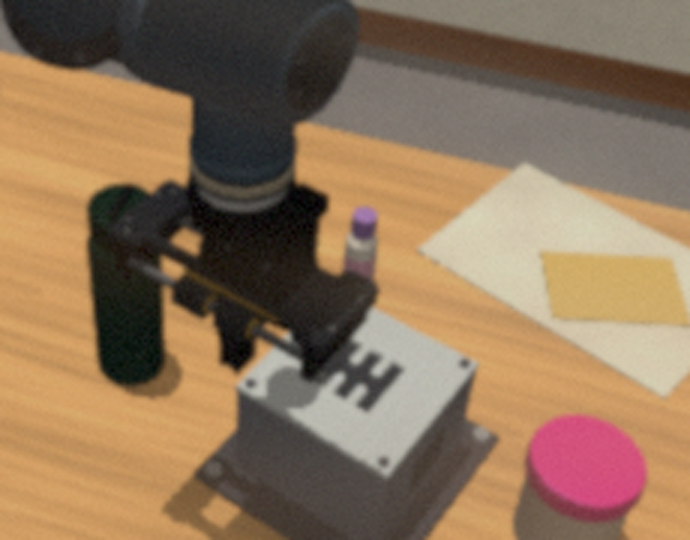

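View pics/w1.png

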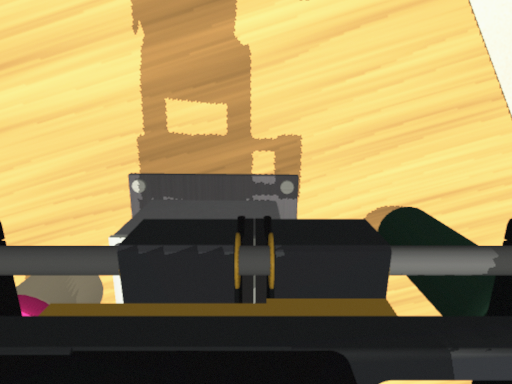

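```bash
python3 -m handwheel '[[-0.04,-0.006,-0.01,0],[-0.08,-0.006,-0.01,0],[-0.1,-0.006,-0.01,0],[-0.115,-0.006,-0.01,0],[-0.13,-0.006,-0.01,0],[-0.145,-0.006,-0.01,0],[-0.16,-0.006,-0.01,0],[-0.175,-0.006,-0.01,0],[-0.19,-0.006,-0.01,0],[-0.19,-0.006,-0.01,0],[-0.19,-0.006,-0.01,0]]'; python3 -c "
from h import *
to(L(-32.5,48,216));seeknob();where()"
```

```text
time: 4.75
position: [0.4824, -0.073, 0.216]
tool_rot: [0.14, 0.99, 0.001, -0.003]
ft_force: [-4.9, 2.2, 2.8]
grip_width: 0.0004
grip_force: 2.6
t 4.75 local mm [-56.8  47.1] z 216.0 turn 0.0002 F [-4.9  2.2  2.8]
[-0.0811  0.003  -0.0005]
t 5.05 local mm [-56.8  47. ] z 216.0 turn 0.0002 F [-3.9  2.2  2.8]
```

```bash
python3 -m handwheel '[[-0.015,0,0,0],[-0.03,0,0,0],[-0.045,0,0,0],[-0.06,0,0,0],[-0.072,0,0,0],[-0.072,0,0,0],[-0.072,0,0,0]]'; python3 -c "
from h import *
where()"; python3 -m handwheel '[[0.08,0,0,0],[0.2,0,-0.1,0],[0.2,0,-0.35,0],[0.2,0.2,-0.35,0],[0.2,0.5,-0.35,0],[0.2,0.7,-0.35,0],[0.2,0.7,-0.35,0],[0.2,0.7,-0.35,0],[0.2,0.7,-0.35,0],[0.2,0.7,-0.35,0]]'; python3 -c "
from h import *
where();seeknob()
c=vision.camera('top');cv2.imwrite('pics/t2.png',cv2.resize(c['frame'][150:270,250:410,::-1],(800,600),interpolation=2))"
```

```text
time: 5.63
position: [0.504, -0.0794, 0.2161]
tool_rot: [0.14, 0.99, 0.001, -0.002]
ft_force: [-4.9, 3.7, 3.4]
grip_width: 0.0005
grip_force: 2.5
t 5.63 local mm [-34.4  46.9] z 216.1 turn 0.0001 F [-4.9  3.7  3.4]
time: 6.47
position: [0.5071, 0.1404, 0.3214]
tool_rot: [0.137, 0.991, 0.0, 0.002]
ft_force: [-0.4, -0.1, 0.1]
grip_width: 0.0003
grip_force: 0.0
t 6.47 local mm [-92.3 258.9] z 321.4 turn 0.0008 F [-0.4 -0.1  0.1]
top 0.68 px 199.3 312.0 r 8.4 local z219/229 [[-5.7, 48.6], [-7.6, 49.8]]
top 0.62 px 199.3 312.0 r 8.4 local z219/229 [[-5.7, 48.6], [-7.6, 49.8]]
side 0.94 px 209.9 294.5 r 9.2 local z219/229 [[-4.3, 49.1], [-13.1, 43.9]]
side 0.77 px 209.9 294.5 r 9.2 local z219/229 [[-4.3, 49.1], [-13.1, 43.9]]
```

View pics/t2.png

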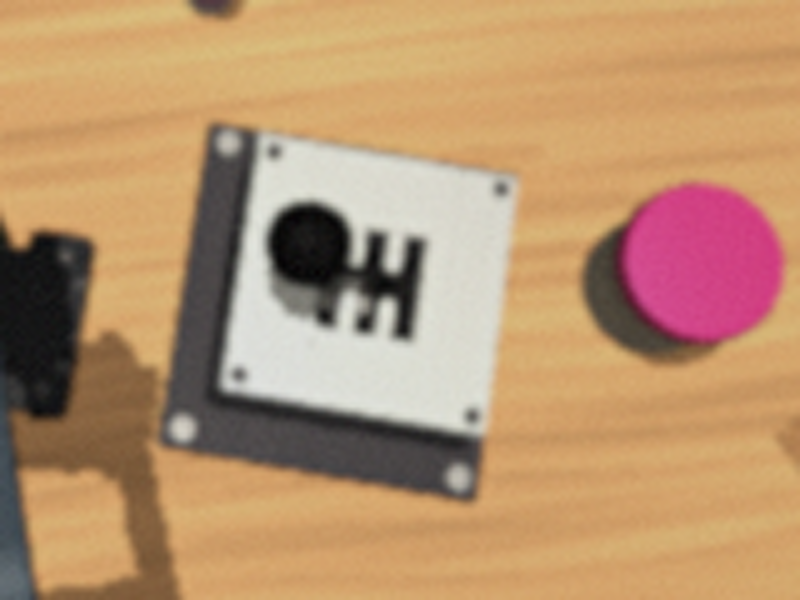

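```bash
python3 -c "
from h import *
to(L(-85,47,216))"
```

```text
t 6.82 local mm [-92.2 254.6] z 320.5 turn -0.0004 F [-0.4 -0.  -0.5]
[-0.0256 -0.6919  0.3487]
```

```bash
python3 -m handwheel '[[-0.02,-0.69,0,0],[-0.02,-0.69,0,0],[-0.02,-0.69,0,0],[-0.02,-0.69,0,0],[-0.02,-0.69,0.1,0],[-0.02,-0.69,0.348,0],[-0.02,-0.69,0.348,0],[-0.02,-0.69,0.348,0],[-0.02,-0.69,0.348,0],[-0.02,-0.69,0.348,0]]'; python3 -c "
from h import *
to(L(-30,47,216))"
```

```text
time: 7.65
position: [0.4556, -0.0634, 0.2176]
tool_rot: [0.14, 0.99, -0.0, 0.001]
ft_force: [0.4, -0.8, 0.2]
grip_width: 0.0007
grip_force: 0.0
t 7.65 local mm [-85.2  48.8] z 217.6 turn -0.0001 F [ 0.4 -0.8  0.2]
[-0.1841 -0.006   0.0057]
```

```bash
python3 -m handwheel '[[-0.08,-0.004,0,0],[-0.13,-0.004,0,0],[-0.15,-0.004,0,0],[-0.16,-0.004,0,0],[-0.168,-0.004,0,0],[-0.176,-0.004,0,0],[-0.184,-0.004,0,0],[-0.184,-0.004,0,0],[-0.184,-0.004,0,0]]'; python3 -c "
from h import *
where()"; python3 -m handwheel '[[0.1,0,0,0],[0.15,0,-0.1,0],[0.15,0.2,-0.3,0],[0.15,0.5,-0.3,0],[0.15,0.7,-0.3,0],[0.15,0.7,-0.3,0],[0.15,0.7,-0.3,0],[0.15,0.7,-0.3,0]]'; python3 -c "
from h import *
where();seeknob()
to(L(0,110,219))
c=vision.camera('side');cv2.imwrite('pics/s3.png',cv2.resize(c['frame'][190:290,240:370,::-1],(780,600),interpolation=2))"
```

```text
time: 8.4
position: [0.5054, -0.0783, 0.216]
tool_rot: [0.14, 0.99, 0.001, -0.002]
ft_force: [-4.7, 1.3, 2.8]
grip_width: 0.0005
grip_force: 2.6
t 8.4 local mm [-33.3  48.4] z 216.0 turn 0.0001 F [-4.7  1.3  2.8]
time: 9.07
position: [0.5244, 0.1394, 0.3075]
tool_rot: [0.138, 0.99, 0.002, 0.003]
ft_force: [-0.4, 0.1, 0.4]
grip_width: 0.0004
grip_force: 0.0
t 9.07 local mm [-75.4 262.8] z 307.5 turn 0.0005 F [-0.4  0.1  0.4]
top 0.5 px 199.1 312.3 r 8.4 local z219/229 [[-4.9, 47.9], [-6.8, 49.1]]
top 0.82 px 199.1 312.3 r 8.4 local z219/229 [[-4.9, 47.9], [-6.8, 49.1]]
side 0.81 px 209.4 294.5 r 8.7 local z219/229 [[-2.8, 50.0], [-11.6, 44.8]]
side 0.58 px 209.4 294.5 r 8.7 local z219/229 [[-2.8, 50.0], [-11.6, 44.8]]
t 9.37 local mm [-76.3 256.8] z 305.8 turn -0.0002 F [-0.2 -1.   0.4]
[-0.2548 -0.4887  0.2896]
```

View pics/s3.png

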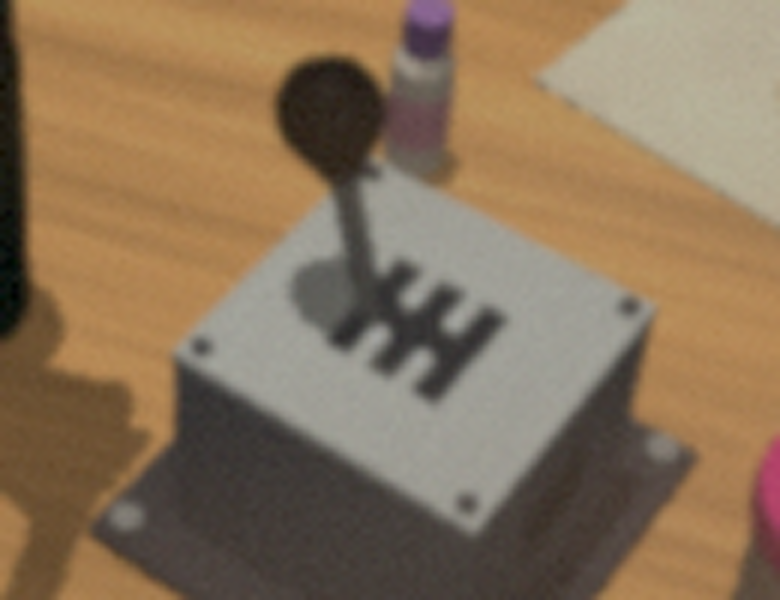

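```bash
python3 -m handwheel '[[0,-0.69,0,0],[0,-0.69,0,0],[0,-0.69,0,0],[0,-0.69,0,0],[0.03,-0.69,0.1,0],[0.03,-0.69,0.3,0],[0.03,-0.69,0.3,0],[0.03,-0.69,0.3,0],[0.03,-0.69,0.3,0],[0.03,-0.69,0.3,0]]'; python3 -c "
from h import *
to(L(-29,47,216))"
```

```text
time: 10.25
position: [0.4572, -0.0622, 0.2173]
tool_rot: [0.14, 0.99, -0.0, 0.001]
ft_force: [0.4, 0.2, -0.7]
grip_width: 0.0004
grip_force: 0.0
t 10.25 local mm [-84.1  50.5] z 217.3 turn -0.0001 F [ 0.4  0.2 -0.7]
[-0.1836 -0.0114  0.0049]
```

```bash
python3 -m handwheel '[[-0.08,-0.008,0,0],[-0.14,-0.008,0,0],[-0.16,-0.008,0,0],[-0.168,-0.008,0,0],[-0.176,-0.008,0,0],[-0.184,-0.008,0,0],[-0.193,-0.008,0,0],[-0.193,-0.008,0,0],[-0.193,-0.008,0,0]]'; python3 -c "
from h import *
where()"; python3 -m handwheel '[[0.1,0,0,0],[0.15,0,-0.1,0],[0.15,0.2,-0.3,0],[0.15,0.5,-0.3,0],[0.15,0.7,-0.3,0],[0.15,0.7,-0.3,0],[0.15,0.7,-0.3,0],[0.15,0.7,-0.3,0],[0.15,0.7,-0.3,0]]'; python3 -c "
from h import *
where();seeknob()
to(L(-4,115,219))"
```

```text
time: 11.0
position: [0.5095, -0.0788, 0.2163]
tool_rot: [0.14, 0.99, 0.0, -0.001]
ft_force: [-4.5, 2.2, 3.8]
grip_width: 0.0005
grip_force: 2.6
t 11.0 local mm [-29.3  49. ] z 216.3 turn 0.0001 F [-4.5  2.2  3.8]
time: 11.75
position: [0.5281, 0.1382, 0.3073]
tool_rot: [0.138, 0.99, 0.001, 0.003]
ft_force: [0.2, -0.6, 0.7]
grip_width: 0.0003
grip_force: 0.0
t 11.75 local mm [-71.5 262.6] z 307.3 turn 0.0008 F [ 0.2 -0.6  0.7]
top 0.65 px 197.5 311.5 r 7.9 local z219/229 [[-1.2, 50.7], [-3.2, 51.8]]
top 0.63 px 198.0 312.0 r 8.6 local z219/229 [[-2.3, 49.2], [-4.3, 50.4]]
side 0.75 px 208.4 295.5 r 8.7 local z219/229 [[1.7, 50.1], [-7.2, 44.9]]
side 0.62 px 208.4 295.5 r 8.7 local z219/229 [[1.7, 50.1], [-7.2, 44.9]]
t 12.05 local mm [-72.2 257.2] z 305.9 turn -0.0003 F [-0.3 -0.1 -0.5]
[-0.2284 -0.4733  0.2899]
```

```bash
python3 -m handwheel '[[-0.237,-0.2,0,0],[-0.237,-0.4,0,0],[-0.237,-0.475,0,0],[-0.237,-0.475,0.1,0],[-0.237,-0.475,0.29,0],[-0.237,-0.475,0.29,0],[-0.237,-0.475,0.29,0],[-0.237,-0.475,0.29,0],[-0.237,-0.475,0.29,0]]'; python3 -c "
from h import *
to(L(-1,70,219))"
```

```text
time: 12.8
position: [0.5559, -0.0228, 0.2205]
tool_rot: [0.14, 0.99, -0.0, 0.001]
ft_force: [-0.0, -0.1, 0.3]
grip_width: 0.0007
grip_force: 0.0
t 12.8 local mm [ -0.2 115.7] z 220.5 turn -0.0001 F [-0.  -0.1  0.3]
[ 0.0027 -0.1524  0.005 ]
```

```bash
python3 -m handwheel '[[0.003,-0.05,0,0],[0.003,-0.08,0,0],[0.003,-0.095,0,0],[0.003,-0.11,0,0],[0.003,-0.125,0,0],[0.003,-0.14,0,0],[0.003,-0.155,0,0],[0.003,-0.155,0,0],[0.003,-0.155,0,0]]'; python3 -c "
from h import *
to(L(-1,38,219))"
```

```text
time: 13.55
position: [0.5415, -0.0665, 0.2194]
tool_rot: [0.14, 0.99, 0.0, 0.0]
ft_force: [0.8, 3.7, 2.9]
grip_width: 0.0004
grip_force: 1.9
t 13.55 local mm [-1.9 69.7] z 219.4 turn -0.0 F [0.8 3.7 2.9]
[-0.003  -0.1055  0.0012]
```

```bash
python3 -m handwheel '[[0,-0.015,0,0],[0,-0.03,0,0],[0,-0.045,0,0],[0,-0.06,0,0],[0,-0.075,0,0],[0,-0.09,0,0],[0,-0.101,0,0],[0,-0.101,0,0],[0,-0.101,0,0]]'; python3 -c "
from h import *
where()";  python3 -m handwheel '[[0,0.1,0,0],[0,0.2,0,0],[0,0.3,-0.2,0],[0,0.7,-0.3,0],[0,0.7,-0.3,0],[0,0.7,-0.3,0],[0,0.7,-0.3,0],[0,0.7,-0.3,0]]'; python3 -c "
from h import *
where();seeknob()
where()
c=vision.camera('side');cv2.imwrite('pics/s4.png',cv2.resize(c['frame'][190:290,240:370,::-1],(780,600),interpolation=2))"
```

```text
time: 14.3
position: [0.5325, -0.0962, 0.219]
tool_rot: [0.14, 0.99, -0.0, -0.0]
ft_force: [1.2, 2.8, 2.8]
grip_width: 0.0007
grip_force: 1.5
t 14.3 local mm [-2.3 38.6] z 219.0 turn -0.0001 F [1.2 2.8 2.8]
time: 14.97
position: [0.5923, 0.1088, 0.3103]
tool_rot: [0.138, 0.99, -0.0, 0.002]
ft_force: [-0.3, -0.3, -0.0]
grip_width: 0.0002
grip_force: 0.0
t 14.97 local mm [ -1.7 252.2] z 310.3 turn 0.0008 F [-0.3 -0.3 -0. ]
top 0.65 px 199.7 328.3 r 8.2 local z219/229 [[0.4, 6.9], [-1.6, 8.5]]
top 0.64 px 199.7 328.3 r 8.2 local z219/229 [[0.4, 6.9], [-1.6, 8.5]]
side 0.66 px 213.9 310.5 r 9.1 local z219/229 [[7.8, 10.5], [-1.2, 5.8]]
side 0.56 px 213.9 310.5 r 9.1 local z219/229 [[7.8, 10.5], [-1.2, 5.8]]
t 15.27 local mm [ -2.5 247.4] z 308.0 turn -0.0003 F [0.8 0.5 0.8]
```

View pics/s4.png

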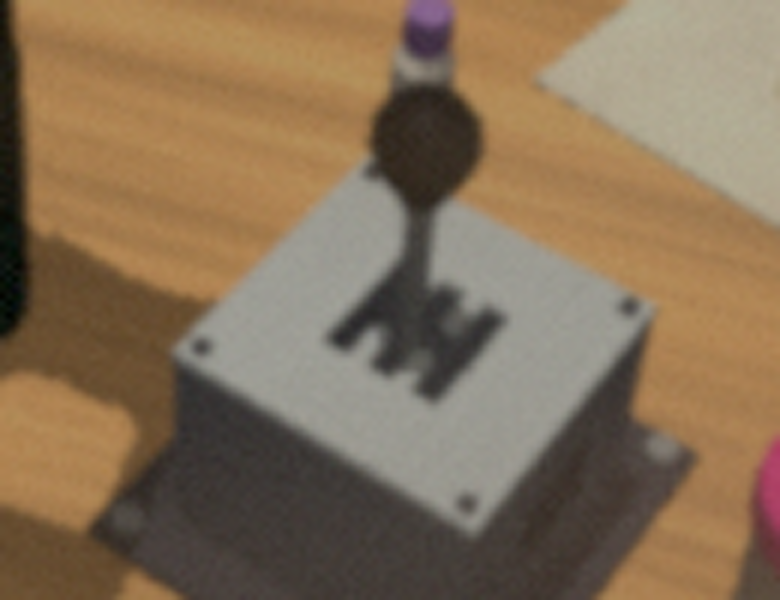

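```bash
python3 -c "
from h import *
to(L(-1,60,219))"; python3 -m handwheel '[[0,-0.3,0,0],[0,-0.55,0,0],[0,-0.55,0,0],[0,-0.55,0,0],[0,-0.55,0,0],[0,-0.55,0.2,0],[0,-0.55,0.3,0],[0,-0.55,0.3,0],[0,-0.55,0.3,0],[0,-0.55,0.3,0]]'; python3 -c "
from h import *
to(L(-1,32,219))"
```

```text
t 15.32 local mm [ -2.3 247.5] z 308.2 turn -0.0003 F [-0.3  0.4  1.1]
[-0.0062 -0.6246  0.2981]
time: 16.15
position: [0.5458, -0.0528, 0.2198]
tool_rot: [0.14, 0.99, -0.0, 0.0]
ft_force: [-0.5, 0.4, 0.1]
grip_width: 0.0007
grip_force: 0.0
t 16.15 local mm [-1.5 84.1] z 219.8 turn -0.0 F [-0.5  0.4  0.1]
[-0.0019 -0.1736  0.0027]
```

```bash
python3 -m handwheel '[[0,-0.07,0,0],[0,-0.12,0,0],[0,-0.14,0,0],[0,-0.15,0,0],[0,-0.16,0,0],[0,-0.168,0,0],[0,-0.176,0,0],[0,-0.176,0,0],[0,-0.176,0,0]]'; python3 -c "
from h import *
where()";  python3 -m handwheel '[[0,0.1,0,0],[0,0.2,0,0],[0,0.3,-0.2,0],[0,0.6,-0.3,0],[0,0.6,-0.3,0],[0,0.6,-0.3,0],[0,0.6,-0.3,0],[0,0.6,-0.3,0]]'; python3 -c "
from h import *
where();seeknob()
where()"
```

```text
time: 16.9
position: [0.5311, -0.1029, 0.2195]
tool_rot: [0.14, 0.99, 0.0, 0.001]
ft_force: [1.3, 2.8, 2.3]
grip_width: 0.0006
grip_force: 1.9
t 16.9 local mm [-1.8 31.9] z 219.5 turn 0.0001 F [1.3 2.8 2.3]
time: 17.57
position: [0.5805, 0.0706, 0.3092]
tool_rot: [0.138, 0.99, -0.001, 0.0]
ft_force: [-0.5, -0.4, -1.1]
grip_width: 0.0001
grip_force: 0.0
t 17.57 local mm [ -2.5 212.2] z 309.2 turn 0.0005 F [-0.5 -0.4 -1.1]
top 0.7 px 199.5 330.5 r 7.9 local z219/229 [[2.0, 1.3], [-0.0, 3.0]]
top 0.64 px 200.0 330.0 r 8.6 local z219/229 [[0.4, 2.4], [-1.5, 4.1]]
side 0.96 px 214.9 312.0 r 9.1 local z219/229 [[7.3, 5.9], [-1.7, 1.3]]
side 0.57 px 214.9 312.0 r 9.1 local z219/229 [[7.3, 5.9], [-1.7, 1.3]]
t 17.87 local mm [ -2.4 210. ] z 308.1 turn -0.0003 F [-0.4 -0.1  0.9]
```

```bash
python3 -m handwheel '[[0.26,-0.2,0,0],[0.26,-0.4,0,0],[0.26,-0.697,0,0],[0.26,-0.697,0,0],[0.26,-0.697,0,0],[0.26,-0.697,0,0],[0.26,-0.697,0,0],[0.26,-0.697,0.1,0],[0.26,-0.697,0.3,0],[0.26,-0.697,0.3,0],[0.26,-0.697,0.3,0],[0.26,-0.697,0.3,0]]';  python3 -c "
from h import *
to(L(-15,1,219))"
```

```text
time: 18.87
position: [0.4472, -0.1093, 0.2185]
tool_rot: [0.14, 0.99, 0.001, -0.001]
ft_force: [0.4, 0.3, 0.1]
grip_width: 0.0008
grip_force: 0.0
t 18.87 local mm [-80.6   2.5] z 218.5 turn -0.0001 F [0.4 0.3 0.1]
[-0.2187 -0.0048 -0.0022]
```

```bash
python3 -m handwheel '[[-0.1,-0.004,0,0],[-0.15,-0.004,0,0],[-0.165,-0.004,0,0],[-0.18,-0.004,0,0],[-0.195,-0.004,0,0],[-0.21,-0.004,0,0],[-0.22,-0.004,0,0],[-0.22,-0.004,0,0],[-0.22,-0.004,0,0]]';  python3 -c "
from h import *
to(L(20,1,219))"
```

```text
time: 19.62
position: [0.5097, -0.1284, 0.2197]
tool_rot: [0.14, 0.99, 0.0, -0.001]
ft_force: [-5.2, 1.0, 3.3]
grip_width: 0.0008
grip_force: 2.4
t 19.62 local mm [-15.3   1.4] z 219.7 turn 0.0001 F [-5.2  1.   3.3]
[-0.1175 -0.0013  0.0022]
```

```bash
python3 -m handwheel '[[-0.015,0,0,0],[-0.03,0,0,0],[-0.045,0,0,0],[-0.06,0,0,0],[-0.075,0,0,0],[-0.09,0,0.003,0],[-0.1,0,0.006,0],[-0.1,0,0.006,0]]';  python3 -c "
from h import *
to(L(25,1,217))"
```

```text
time: 20.28
position: [0.5407, -0.1378, 0.2173]
tool_rot: [0.14, 0.99, -0.0, 0.001]
ft_force: [-3.1, 2.0, 2.3]
grip_width: -0.0001
grip_force: 1.9
t 20.28 local mm [17.1  1. ] z 217.3 turn 0.0 F [-3.1  2.   2.3]
[-0.0264 -0.      0.0011]
```

Now creep to the stop, watching the force.

```bash
python3 -m handwheel '[[-0.008,0,0,0],[-0.016,0,0,0],[-0.022,0,0,0],[-0.022,0,0,0],[-0.022,0,0,0]]';  python3 -c "
from h import *
where()"; python3 -m handwheel '[[-0.006,0,0,0],[-0.012,0,0,0],[-0.012,0,0,0],[-0.012,0,0,0]]'
```

```text
time: 20.7
position: [0.5455, -0.139, 0.2168]
tool_rot: [0.14, 0.99, 0.0, -0.001]
ft_force: [-5.0, 1.1, -0.9]
grip_width: 0.0002
grip_force: 2.2
t 20.7 local mm [22.   1.2] z 216.8 turn 0.0 F [-5.   1.1 -0.9]
time: 21.03
position: [0.5479, -0.1396, 0.2165]
tool_rot: [0.14, 0.99, 0.0, -0.002]
ft_force: [-5.7, 0.9, -2.3]
grip_width: 0.0005
grip_force: 3.0
```

```bash
python3 -m handwheel '[[-0.005,0,0,0],[-0.01,0,0,0],[-0.01,0,0,0],[-0.01,0,0,0]]';  python3 -m handwheel '[[-0.005,0,0,0],[-0.01,0,0,0],[-0.01,0,0,0]]';python3 -c "
from h import *
where()"
```

```text
time: 21.37
position: [0.5498, -0.1401, 0.2161]
tool_rot: [0.14, 0.99, 0.001, -0.003]
ft_force: [-6.8, 1.0, -2.7]
grip_width: 0.0004
grip_force: 3.6
time: 21.62
position: [0.5518, -0.1406, 0.2157]
tool_rot: [0.14, 0.99, 0.001, -0.004]
ft_force: [-7.8, 2.3, -2.3]
grip_width: 0.0002
grip_force: 4.4
t 21.62 local mm [28.6  1.4] z 215.7 turn 0.0001 F [-7.8  2.3 -2.3]
```

```bash
python3 -m handwheel '[[0.1,0,0,0],[0.2,0,0,0],[0.3,0,-0.1,0],[0.35,0,-0.3,0],[0.35,0.4,-0.3,0],[0.35,0.7,-0.3,0],[0.35,0.7,-0.3,0],[0.35,0.7,-0.3,0],[0.35,0.7,-0.3,0],[0.35,0.7,-0.3,0],[0.35,0.7,-0.3,0]]'; python3 -c "
from h import *
where();seeknob()
where()
c=vision.camera('side');b=vision.camera('top')
f=lambda c,r,k:cv2.resize(c['frame'][r:r+100,k:k+65,::-1],(390,600),interpolation=2)
cv2.imwrite('pics/s5.png',cv2.hconcat([f(c,190,290),f(b,155,300)]))"
```

```text
time: 22.53
position: [0.5151, 0.0912, 0.3086]
tool_rot: [0.138, 0.99, 0.0, 0.003]
ft_force: [-0.4, 0.0, 0.4]
grip_width: 0.0002
grip_force: 0.0
t 22.53 local mm [-71.  213.9] z 308.6 turn 0.0008 F [-0.4  0.   0.4]
top 0.76 px 180.5 333.1 r 7.8 local z219/229 [[53.2, 1.3], [50.6, 3.0]]
top 0.6 px 180.5 333.1 r 7.8 local z219/229 [[53.2, 1.3], [50.6, 3.0]]
side 0.92 px 205.3 323.8 r 8.9 local z219/229 [[53.9, 0.5], [44.3, -4.0]]
side 0.75 px 205.3 323.8 r 8.9 local z219/229 [[53.9, 0.5], [44.3, -4.0]]
t 22.83 local mm [-72.4 209.7] z 307.4 turn -0.0004 F [-0.1  0.3  0.6]
```

View pics/s5.png

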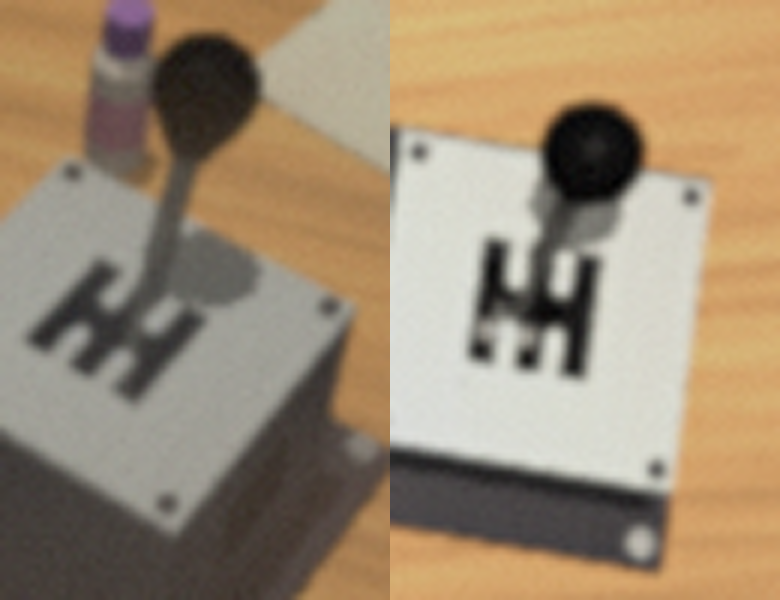

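```bash
python3 -m handwheel '[[0.03,-0.697,0,0],[0.03,-0.697,0,0],[0.03,-0.697,0,0],[0.03,-0.697,0,0],[0.03,-0.697,0,0],[0.03,-0.697,0,0],[0.03,-0.697,0.1,0],[0.03,-0.697,0.3,0],[0.03,-0.697,0.3,0],[0.03,-0.697,0.3,0],[0.03,-0.697,0.3,0]]';  python3 -c "
from h import *
to(L(15,1,217))"
```

```text
time: 23.85
position: [0.4455, -0.1094, 0.2169]
tool_rot: [0.14, 0.99, 0.0, -0.001]
ft_force: [0.4, 0.9, 0.8]
grip_width: 0.0005
grip_force: 0.0
t 23.85 local mm [-82.3   1.8] z 216.9 turn -0.0001 F [0.4 0.9 0.8]
[-0.3242 -0.0026 -0.0009]
```

```bash
python3 -m handwheel '[[-0.13,0,0,0],[-0.23,0,0,0],[-0.29,0,0,0],[-0.32,0,0,0],[-0.335,0,0,0],[-0.34,0,0,0],[-0.34,0,0,0]]' | grep -E "pos|force"; for i in 1; do python3 -m handwheel '[[-0.007,0,0,0],[-0.014,0,0,0],[-0.014,0,0,0]]'| grep -E "pos|force"; done; python3 -m handwheel '[[-0.007,0,0,0],[-0.014,0,0,0],[-0.014,0,0,0]]'| grep -E "pos|force"; python3 -m handwheel '[[-0.007,0,0,0],[-0.014,0,0,0],[-0.014,0,0,0]]'| grep -E "pos|force"
```

```text
position: [0.5432, -0.1373, 0.2179]
ft_force: [-0.8, -0.1, 0.8]
grip_force: 0.0
position: [0.5465, -0.1382, 0.2172]
ft_force: [-2.1, 0.7, 1.3]
grip_force: 1.1
position: [0.5496, -0.1391, 0.2166]
ft_force: [-5.5, 3.0, 2.8]
grip_force: 3.0
position: [0.5524, -0.1397, 0.2161]
ft_force: [-7.8, 2.5, 1.9]
grip_force: 3.9
```

```bash
python3 -m handwheel '[[-0.007,0,0,0],[-0.014,0,0,0],[-0.014,0,0,0]]'| grep -E "pos|force"; python3 -m handwheel '[[-0.007,0,0,0],[-0.014,0,0,0],[-0.014,0,0,0]]'| grep -E "pos|force"
python3 -m handwheel '[[0.1,0,0,0],[0.2,0,0,0],[0.3,0,-0.1,0],[0.35,0,-0.3,0],[0.35,0.4,-0.3,0],[0.35,0.7,-0.3,0],[0.35,0.7,-0.3,0],[0.35,0.7,-0.3,0],[0.35,0.7,-0.3,0],[0.35,0.7,-0.3,0],[0.35,0.7,-0.3,0]]'; python3 -c "
from h import *
where();seeknob()
for l in['drink_bottle','glue_bottle','snack_jar']: print(l,vision.look_for('top',l)[0])
where()"
```

```text
position: [0.5551, -0.1404, 0.2156]
ft_force: [-9.8, 2.2, 2.2]
grip_force: 4.8
position: [0.5578, -0.141, 0.215]
ft_force: [-10.2, 3.6, 1.2]
grip_force: 5.8
time: 26.6
position: [0.5226, 0.0896, 0.3079]
tool_rot: [0.138, 0.99, 0.0, 0.002]
ft_force: [0.4, -0.5, 0.1]
grip_width: 0.0003
grip_force: 0.0
t 26.6 local mm [-63.3 214.5] z 307.9 turn 0.0008 F [ 0.4 -0.5  0.1]
top 0.52 px 180.6 333.2 r 7.7 local z219/229 [[53.0, 1.0], [50.5, 2.7]]
top 0.73 px 180.6 333.2 r 7.7 local z219/229 [[53.0, 1.0], [50.5, 2.7]]
side 0.67 px 205.4 323.5 r 8.7 local z219/229 [[53.1, 0.9], [43.4, -3.6]]
side 0.72 px 205.4 323.5 r 8.7 local z219/229 [[53.1, 0.9], [43.4, -3.6]]
drink_bottle {'point': [181.1, 331.6], 'conf': 0.45}
glue_bottle {'point': [137.9, 293.1], 'conf': 0.65}
snack_jar {'point': [202.4, 386.9], 'conf': 0.76}
t 27.05 local mm [-63.7 211. ] z 307.3 turn -0.0003 F [-0.4 -0.4  0.4]
```

```bash
python3 -c "
from rig import job
print(job.hand_in())"
```

```text
the job is handed in; nothing more can be done
None
```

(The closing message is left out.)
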